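# Slide the drip tray over the sink edge and drop its spout

### The job

Push the grey drip tray flat along the worktop towards the sink, with the glass standing on it, until its spout side overhangs the inner edge of the sink by about 2 cm, square to the sink and with the blue spout still folded up. Then tip the spout over with a fingertip so that it drops down into the sink, and move clear. Push gently and only push: do not lift the tray, do not touch or upset the glass, and leave everything else where it stands.

Things in the scene. Friction and masses are not known exactly. Their poses are not given: they have to be found in the camera images.
- tray: light grey plastic drip tray, 160 mm (its x) by 220 mm (its y), 18 mm tall, 0.75 kg give or take 20 %, sliding on four rubber feet; origin at the centre of its underside at worktop height, +y side carries the spout. Underside 4.5 mm, ribbed floor 10 mm, rim (walls 5 mm thick) 18 mm above the worktop. Front feet end 70 mm behind the spout edge and meet the sink's raised rim at 37 mm overhang
- corner_near (a point): outer corner of the tray's spout side (its +y wall), at the end nearer the robot, at rim height (18 mm)
- corner_far (a point): outer corner of the tray's spout side, at the end farther from the robot, at rim height (18 mm)
- push_wall (a point): middle of the outside of the tray's wall opposite the spout, 12 mm above the worktop; the wall is 160 mm long and free to push on
- tray_spout (a joint): hinge of the blue spout, an 44 mm wide, 52 mm long trough on the middle of the tray's spout side; hinge line along that side, 3 mm inside its outer edge, 11 mm above the worktop. 0 = straight up, grows outwards, 1.57 = level, 2.1 = fully down at its stop. Turns very lightly; past about 0.45 rad it falls the rest of the way by itself if no worktop is under it
- spout_tip (a point): middle of the spout's free end, 52 mm from its hinge (63 mm above the worktop while it stands up)
- sink_edge (a point): point on the inner edge of the sink (where the steel rim drops into the bowl) at worktop height; the edge is straight and runs along x from there, 0.13 m towards the robot and 0.28 m away; the bowl lies to its +y side; the rim stands 3 mm high over the last 33 mm before the edge
- tumbler: clear glass tumbler, 84 mm across and 89 mm tall, 0.22 kg, standing loose on the middle of the tray's floor; origin at the centre of its foot
- green_bowl: small green bowl, 125 mm across and 60 mm tall, bystander; origin at the centre of its foot
- fork_a: steel fork, 204 mm long, bystander; origin under its middle
- spoon_a: steel spoon, 199 mm long, bystander; origin under its middle
- rack_post (a point): foot of the black dish rack's upright that stands nearest the work (to the robot's left and ahead): a fixed post 20 x 25 mm and 0.7 m tall, to be kept clear of; from here the rack runs on over the far side of the sink

How it is judged:
By the outcome, as a careful person would: the job done as asked, in the order asked, and still so for the second after the job is handed in, with the robot touching nothing.
It also fails if it takes over 72 s, if anything falls off the work surface, if the arm or the gripper's body presses on something with over 40 N, if the wrist force passes 120 N, or if a joint passes its speed limit or range.

### The arm

A 6-joint arm with a two-finger parallel gripper is mounted at the origin on a cart in front of the work surface, level with it; the furniture and walls round the work are solid. World frame = base frame: x ahead of the robot, y to its left, z up, the work surface at z = 0. Lengths are in m, angles in rad, forces in N, time in s.
With the tool pointing down it reaches from about 0.375 to 0.9 m from the base axis. Payload 3.1 kg.
Tool frame: the origin (TCP) lies on the centre line of the jaws, within the pads' length; the fingertips stand 25 mm ahead of it and the grasp point (between the pads) lies 6 mm ahead of it; z points along the fingers, y is the line along which they close (so a half turn about z gives the same grasp; the last joint's range is limited). The gripper opens to 87 mm and grips with 3 to 60 N. Pads are 19 mm wide; open, the fingers measure 117 mm over their backs; the gripper's body (75 mm by 190 mm) begins 51 mm behind the grasp point.
Start: joints at [1.133, 0.527, 1.433, -0, 1.181, -0.178], TCP at [0.161, 0.604, 0.248] pointing down, gripper open.
Joint ranges: [-3.08, 3.08], [-0.75, 2.2], [0.22, 2.44], [-1.43, 4.57], [0, 2.65], [-2.85, 2.85]. Speed limits (rad/s): [2.79, 2.79, 3.14, 3.14, 3.14, 3.14].

### API

Orientations are given as a unit quaternion [w, x, y, z].
In Python, from bench import arm gives the robot as it stands.
- The arm moves only by the tool send_rows, never from a script. Its argument "moves" is a list that holds one entry, the list of rows, each a list of 5 numbers: the shift along the tool's x, y, z in mm, then the turn about the tool's z in degrees, then the opening, from 0 (shut) to 1 (fully open). A call has 1 to 20 rows; each row is the pose to reach, as a shift and turn from the pose commanded when the call began, along the tool's axes at that moment; what a row does not reach only later rows make up. A row lasts 1/8 s, in which the tool goes at most 62.5 mm and 10.7 degrees, less where a joint would pass 70% of its speed; a pose out of reach is approached as far as the arm can. A call with a gripper value outside its range is refused whole. The fingers move at their own pace and stop on an object; the grip force is fixed at half the most. Time passes only in rows, so rows that repeat a pose let the fingers close. It gives the time, the measured TCP pose, the force, the opening and the grip force at its end, in the units of the state.
- arm.observe(): the state, without advancing time (a new reading comes with each control period).
- arm.grab_frame(name): name is "side" or "top"; returns (picture, depth): 384x512x3 uint8, red, green, blue; 384x512 float32, m along the optical axis (not along the pixel's ray), 0 where there is no reading.
- arm.camera_info(name): a dict with "fx", "fy", "cx", "cy" (pixels), "k1" (the pictures are not rectified: a ray, as slopes to the right and down, at radius r is drawn at 1 + k1 r^2 times it, then the intrinsics apply), "R" (3x3) and "t" (3): a world point X has camera coordinates R X + t. Camera axes: x right, y down, z forward; pixel columns grow to the right and rows downward; lengths in m; the calibration is good to about 2 mm. A picture is of the moment at which its call begins. camera_info takes no time and is no camera call.
- arm.close_job(): hands the job in; it is judged then, once.
Trained networks look in the newest picture that a camera, given by its name, has taken for a name from the list of things; names that differ only in an ending like _2 or _b are one class to them, and where a whole thing is asked for, a point or a joint stands for the part that bears it (a point fixed in the world has none). Each returns a list of dicts, best first, with "score" (0 to 1); they miss things now and then, are a little off and sometimes report something else, mostly with a low value. They report only what shows in the picture. A call takes as long as a camera call.
- arm.outline_of(thing, camera): "region" (384x512 bool, what is visible of it) and "centre" ([column, row] in pixels, amid what is visible of it).
The state is a dict: "clock": time; "qpos": joint angles; "dq": joint speeds; "tau": joint torques, N m; "eef_pos": TCP position; "eef_rot": TCP orientation; "wrist_force": force on the tool from outside, world axes, zero at the start; "torque": the same for the moment, N m; "width": opening from 0.0 (shut) to 1.0 (fully open); "grasp_force": force on a finger pad.
Only numpy, scipy, OpenCV 4.12 (cv2) and the standard library are available. Lean on these libraries where they do the work, as an engineer would, in place of code of your own. Each camera call takes 0.05 s, during which the arm holds its last target. There are 200 camera calls.

## Working session

There is one attempt and no reset: what is moved stays moved. The work goes in short steps, Python scripts to look and compute and a tool call to move; the robot and the scene stay as the last step left them, time stands still between calls to the robot, and variables do not carry over. Pictures are saved under pics/ and viewed, at most 12 in all, crops included, and the job is handed in when it is done.

Besides the shell and the picture viewer there is one more tool, called after "Call:" as name(argument=value, ...), one argument or row to a line, values as JSON. send_rows: Moves the arm, as the interface text tells. Its arguments: {"type":"object","properties":{"moves":{"type":"array"}},"required":["moves"]}

```bash
mkdir -p pics; ls; cat > h.py <<'E'
import numpy as np, cv2
from bench import arm
def px2w(cam,uv,z=None,d=None):
    i=arm.camera_info(cam); R=np.array(i['R']);t=np.array(i['t'])
    uv=np.atleast_2d(np.float64(uv)); 
    K=np.array([[i['fx'],0,i['cx']],[0,i['fy'],i['cy']],[0,0,1]])
    n=cv2.undistortPoints(uv[:,None],K,np.array([i['k1'],0,0,0,0.]))[:,0]
    ray=np.c_[n,np.ones(len(n))]
    c=-R.T@t; w=ray@R
    s=((z-c[2])/w[:,2]) if d is None else np.asarray(d)
    return c+w*np.reshape(s,(-1,1))
def w2px(cam,X):
    i=arm.camera_info(cam);c=np.atleast_2d(X)@np.array(i['R']).T+np.array(i['t'])
    s=c[:,:2]/c[:,2:];s=s*(1+i['k1']*(s**2).sum(1,keepdims=True))
    return s*[i['fx'],i['fy']]+[i['cx'],i['cy']]
E
python3 - <<'E'
from h import *
print(arm.observe())
for c in('top','side'):
    p,d=arm.grab_frame(c); np.savez('pics/'+c+'0.npz',p=p,d=d)
    cv2.imwrite(f'pics/{c}0.png',cv2.resize(p[:,:,::-1],None,fx=1.5,fy=1.5))
    i=arm.camera_info(c);print(c,-np.array(i['R']).T@np.array(i['t']))
    for n in('tray','tray_spout','tumbler','green_bowl','fork_a','spoon_a'):
        for o in arm.outline_of(n,c)[:2]: 
            m=o['region'];dd=d[m];k=dd>0;v,u=np.nonzero(m)
            W=px2w(c,np.c_[u,v][k],d=dd[k]) if k.any() else np.zeros((1,3))
            print(c,n,round(o['score'],2),np.round(o['centre']),np.round(np.percentile(W,[3,50,97],axis=0),3).tolist())
E
```

```text
pics
{'clock': 0.0, 'qpos': array([ 1.13249202e+00,  5.28444670e-01,  1.43392261e+00, -1.99718390e-05,
        1.18137473e+00, -1.78488164e-01]), 'dq': array([ 9.04296196e-04, -1.16670333e-03, -1.24010742e-03, -6.76222531e-04,
       -3.89547965e-05, -1.08786201e-04]), 'tau': array([-4.52605200e-04, -4.40040958e+01, -1.76593405e+01,  6.32269029e-02,
        5.83365757e-02, -1.78393720e-04]), 'eef_pos': array([0.16023815, 0.60340069, 0.24657832]), 'eef_rot': array([-3.17399150e-04,  1.29539146e-01,  9.91573726e-01, -1.02677822e-03]), 'wrist_force': array([-0.20709505,  0.92168022, -0.04318536]), 'torque': array([ 0.04958713, -0.02449587, -0.02336234]), 'grasp_force': 0.0, 'width': 1.0024491151756365}
top [0.30325128 0.05027998 1.52792739]
top tray 0.8 [246. 186.] [[0.424, -0.036, 0.002], [0.511, 0.074, 0.009], [0.592, 0.179, 0.025]]
top tray_spout 0.75 [388. 188.] [[0.421, -0.418, -0.001], [0.551, -0.4, 0.006], [0.609, -0.377, 0.018]]
top tray_spout 0.43 [219. 207.] [[0.463, 0.166, 0.018], [0.478, 0.176, 0.049], [0.5, 0.18, 0.071]]
top tumbler 0.97 [254. 198.] [[0.459, 0.031, 0.027], 
[... 387 characters left out ...]
416, -0.001], [0.564, -0.398, 0.007], [0.609, -0.373, 0.018]]
side [0.63170839 1.06543821 0.84358696]
side tray 0.92 [243. 225.] [[0.424, -0.023, 0.006], [0.532, 0.109, 0.01], [0.595, 0.187, 0.056]]
side tray_spout 0.5 [262. 233.] [[0.467, 0.175, 0.014], [0.487, 0.181, 0.041], [0.508, 0.187, 0.066]]
side tumbler 0.73 [256. 202.] [[0.457, 0.031, 0.016], [0.494, 0.092, 0.07], [0.528, 0.111, 0.099]]
side green_bowl 0.68 [211. 152.] [[0.574, -0.3, 0.002], [0.616, -0.27, 0.038], [0.65, -0.182, 0.061]]
side fork_a 0.47 [252. 146.] [[0.401, -0.366, -0.0], [0.468, -0.339, 0.007], [0.543, -0.315, 0.017]]
side fork_a 0.24 [260. 233.] [[0.464, 0.133, 0.008], [0.488, 0.18, 0.037], [0.508, 0.187, 0.066]]
```

View pics/top0.png

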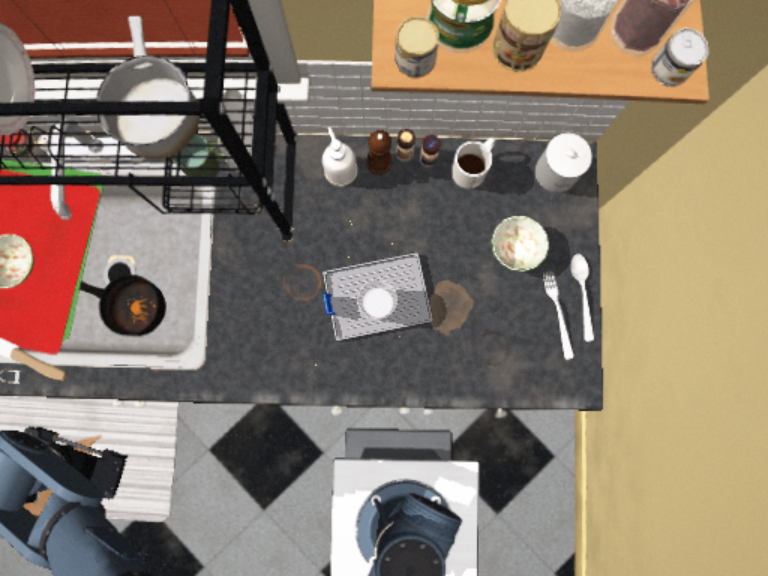

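View pics/side0.png

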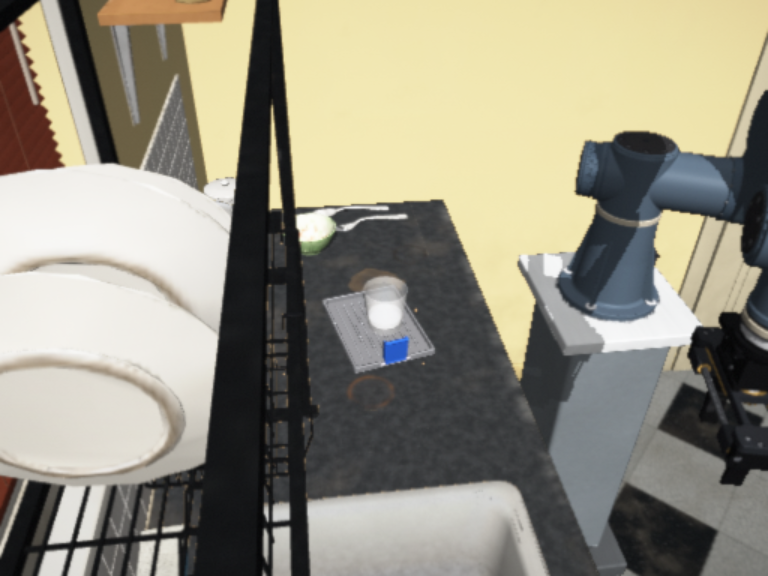

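The top view shows the tray at about (377,297), yawed roughly 9°, with the blue spout at (328,303). The sink's edge is at column ~208 and the rack post foot at ~(289,235). The side view agrees: the spout is folded up and the glass stands in the middle. Next I measure the tray, the sink edge and the post precisely.

```bash
cat >> h.py <<'E'
def tray(cam='top',save=None):
    p,d=arm.grab_frame(cam)
    o=arm.outline_of('tray',cam)[0]; m=o['region'].astype(np.uint8)
    m=cv2.morphologyEx(m,cv2.MORPH_CLOSE,np.ones((9,9)))
    c=max(cv2.findContours(m,0,1)[0],key=cv2.contourArea)[:,0]
    W=px2w(cam,c,z=.018)[:,:2].astype(np.float32)
    if save: cv2.imwrite(save,p[:,:,::-1])
    return p,d,o['score'],W
E
python3 - <<'E'
from h import *
p,d,s,W=tray(); print(s,cv2.minAreaRect(W),cv2.boxPoints(cv2.minAreaRect(W)))
# sink depth profile, several columns x
v,u=np.mgrid[0:384,0:512]; k=d>0
P=np.zeros((384,512,3)); P[k]=px2w('top',np.c_[u[k],v[k]],d=d[k])
for r in (165,180,195,210,225,232): print(r,[(c,round(P[r,c,0],3),round(P[r,c,1],3),round(P[r,c,2],3),p[r,c].tolist()) for c in range(128,146)][::1])
i=cv2.resize(p[90:260,110:310,::-1],None,fx=4,fy=3.5*4/3.5,interpolation=2)[:600]; cv2.imwrite('pics/c1.png',cv2.resize(p[110:260,110:310,::-1],None,fx=4,fy=4,interpolation=2))
# tall black things near work
q=(P[...,2]>.12)&(P[...,1]>.0)&(P[...,1]<.45)&(P[...,0]>.3)&(P[...,0]<.75)
print('tall',q.sum(),np.percentile(P[q],[0,5,50,95,100],axis=0).round(3) if q.any() else '')
q=(P[...,2]>.02)&(P[...,2]<.3)&(P[...,1]>.15)&(P[...,1]<.45)&(P[...,0]>.52)&(P[...,0]<.75)
print(P[q][np.argsort(P[q][:,2])][:12].round(3))
E
```

```text
0.71 ((0.5052648782730103, 0.07333742082118988), (0.16436287760734558, 0.2297181934118271), 12.45838451385498) [[ 0.40023997  0.16776288]
 [ 0.44979718 -0.05654612]
 [ 0.6102898  -0.02108803]
 [ 0.5607326   0.20322096]]
165 [(128, np.float64(0.645), np.float64(0.544), np.float64(-0.162), [183, 178, 177]), (129, np.float64(0.646), np.float64(0.542), np.float64(-0.169), [176, 170, 169]), (130, np.float64(0.645), np.float64(0.536), np.float64(-0.162), [179, 175, 174]), (131, np.float64(0.644), np.float64(0.532), np.float64(-0.16), [183, 180, 180]), (132, np.float64(0.645), np.float64(0.528), np.float64(-0.16), [185, 182, 178]), (133, np.float64(0.611), np.float64(0.478), np.float64(0.004), [222, 221, 219]), (134, np.float64(0.612), np.float64(0.476), np.float64(0.001), [226, 226, 225]), (135, np.float64(0.611), np.float64(0.47), np.float64(0.008), [229, 228, 227]), (136, np.float64(0.612), np.float64(0.468), np.float64(0.003), [229, 228, 227]), (137, np.float64(0.611), np.float64(0.464), np.float64(0.005), [228, 227, 226]), (138, np.float64(0.612), np.float64(0.461), np.float64(0.002), 
[... 7461 characters left out ...]
), [81, 83, 82]), (142, np.float64(0.384), np.float64(0.436), np.float64(-0.003), [85, 86, 86]), (143, np.float64(0.384), np.float64(0.432), np.float64(-0.003), [73, 73, 77]), (144, np.float64(0.384), np.float64(0.429), np.float64(-0.002), [72, 71, 73]), (145, np.float64(0.384), np.float64(0.425), np.float64(-0.0), [72, 72, 74])]
tall 5129 [[0.638 0.    0.122]
 [0.644 0.02  0.173]
 [0.674 0.288 0.508]
 [0.745 0.437 0.712]
 [0.75  0.45  0.719]]
[[0.556 0.189 0.02 ]
 [0.539 0.189 0.02 ]
 [0.566 0.163 0.021]
 [0.646 0.284 0.021]
 [0.566 0.169 0.021]
 [0.643 0.274 0.021]
 [0.57  0.153 0.022]
 [0.535 0.185 0.022]
 [0.559 0.179 0.022]
 [0.538 0.185 0.022]
 [0.646 0.27  0.022]
 [0.562 0.186 0.023]]
```

View pics/c1.png

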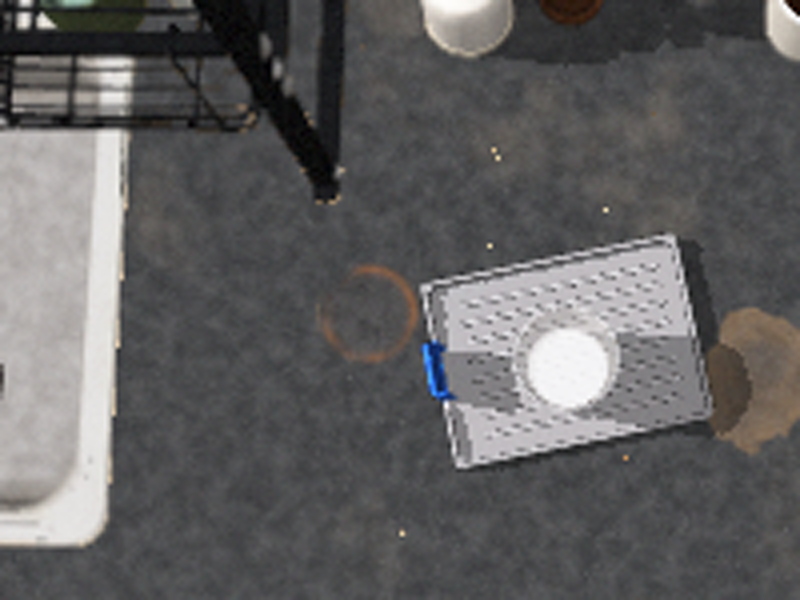

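```bash
python3 - <<'E'
from h import *
c=np.array([[422,287],[460,467],[711,415],[672,237]])/4+110-.4
W=px2w('top',c,z=.018)[:,:2];print(W.round(4).tolist(),W.mean(0),np.linalg.norm(np.diff(W,axis=0),axis=1))
e=W[0]-W[1];print('yaw deg',np.degrees(np.arctan2(e[1],e[0])),np.degrees(np.arctan2(*( (W[3]-W[2])[::-1]))))
print('inner',px2w('top',[[132.5,165],[131.5,180],[130.5,195],[129.5,210],[128.5,225]],z=.003).round(4)[:,:2].tolist())
z=np.load('pics/side0.npz');d=z['d'];p=z['p']
for x in(.45,.5,.55):
    for y in np.arange(.435,.50,.003):
        u,v=w2px('side',[x,y,.003])[0].round().astype(int); print(x,round(y,3),(u,v),p[v,u].tolist(),px2w('side',[u,v],d=[d[v,u]])[0].round(3).tolist() if d[v,u] else 0)
E
```

```text
[[0.5582, 0.1927], [0.4078, 0.156], [0.4555, -0.0514], [0.6056, -0.0167]] [0.50676568 0.07014427] [0.15483232 0.21290437 0.15412796]
yaw deg 13.681677651242527 13.041683236397745
inner [[0.6116, 0.4802], [0.5594, 0.4804], [0.5077, 0.4807], [0.4564, 0.4811], [0.4056, 0.4816]]
0.45 0.435 (np.int64(295), np.int64(317)) [59, 61, 62] [0.449, 0.433, -0.001]
0.45 0.438 (np.int64(295), np.int64(318)) [60, 62, 64] [0.45, 0.436, -0.0]
0.45 0.441 (np.int64(295), np.int64(319)) [61, 63, 64] [0.45, 0.44, 0.001]
0.45 0.444 (np.int64(296), np.int64(320)) [61, 62, 63] [0.448, 0.441, -0.002]
0.45 0.447 (np.int64(296), np.int64(321)) [61, 63, 64] [0.449, 0.446, 0.002]
0.45 0.45 (np.int64(296), np.int64(322)) [65, 66, 66] [0.45, 0.45, 0.003]
0.45 0.453 (np.int64(296), np.int64(323)) [102, 100, 95] [0.45, 0.452, 0.001]
0.45 0.456 (np.int64(297), np.int64(324)) [155, 153, 147] [0.449, 0.457, 0.005]
0.45 0.459 (np.int64(297), np.int64(325)) [185, 183, 177] [0.45, 0.459, 0.003]
0.45 0.462 (np.int64(297), np.int64(326)) [193, 192, 187] [0.451, 0.462, 0.005]
0.45 0.465 (np.int64(297), np.int64(327)) [199, 19
[... 3642 characters left out ...]
254), np.int64(335)) [211, 211, 208] [0.551, 0.474, 0.004]
0.55 0.477 (np.int64(255), np.int64(336)) [210, 210, 208] [0.549, 0.477, 0.004]
0.55 0.48 (np.int64(255), np.int64(338)) [210, 211, 210] [0.549, 0.478, -0.001]
0.55 0.483 (np.int64(255), np.int64(339)) [211, 211, 208] [0.549, 0.479, -0.003]
0.55 0.486 (np.int64(255), np.int64(340)) [209, 209, 206] [0.55, 0.482, -0.003]
0.55 0.489 (np.int64(255), np.int64(341)) [210, 210, 205] [0.55, 0.484, -0.004]
0.55 0.492 (np.int64(255), np.int64(342)) [209, 210, 203] [0.55, 0.484, -0.008]
0.55 0.495 (np.int64(256), np.int64(343)) [209, 210, 203] [0.548, 0.486, -0.009]
0.55 0.498 (np.int64(256), np.int64(345)) [208, 208, 201] [0.548, 0.484, -0.02]
```

Call:
send_rows(
  moves=[
    [[-25, -14, 0, 2, 1], [-68, -38, 0, 5, 1], [-113, -64, 0, 9, 1], [-158, -89, 0, 13, 1], [-203, -114, 0, 17, 1], [-248, -140, 0, 21, 1], [-285, -162, 0, 25, 1], [-316, -190, 0, 29, 1], [-341, -224, 0, 33, 1], [-365, -268, 0, 37, 1], [-390, -314, 0, 41, 1], [-414, -359, 0, 45, 1], [-438, -404, 0, 49, 1], [-465, -444, 0, 53, 1], [-492, -484, 0, 57, 1], [-519, -524, 0, 60, 1], [-546, -562, 0, 61.7, 1], [-546, -562, 20, 61.7, 1], [-546, -562, 50, 61.7, 1], [-546, -562, 50, 61.7, 1]],
  ],
)

```text
clock: 3.3
eef_pos: [0.5422, -0.079, 0.1958]
eef_rot: [-0.003, 0.62, 0.785, -0.001]
wrist_force: [-0.3, -1.0, -0.2]
width: 0.998
grasp_force: 0.0
```

Call:
send_rows(
  moves=[
    [[0, 0, 20, 0, 1], [0, 0, 50, 0, 1], [0, 0, 85, 0, 1], [0, 0, 115, 0, 1], [0, 0, 140, 0, 1], [0, 0, 155, 0, 1], [0, 0, 163, 0, 1], [0, 0, 163, 0, 1], [0, 0, 163, 0, 1]],
  ],
)

```text
clock: 4.42
eef_pos: [0.5445, -0.0796, 0.0354]
eef_rot: [0.001, 0.62, 0.785, 0.0]
wrist_force: [0.3, -0.8, 0.8]
width: 1.0
grasp_force: 0.0
```

```bash
python3 - <<'E'
from h import *
p,d=arm.grab_frame('side');s=arm.observe();print(s['eef_pos'],s['eef_rot'],s['wrist_force'])
cv2.imwrite('pics/s2.png',cv2.resize(p[120:270,160:360,::-1],None,fx=4,fy=4,interpolation=2))
E
```

```text
[ 0.54443503 -0.07958696  0.03540451] [8.19709391e-04 6.19655069e-01 7.84873780e-01 2.70769570e-04] [-0.33504342 -0.21767616 -0.10128283]
```

View pics/s2.png

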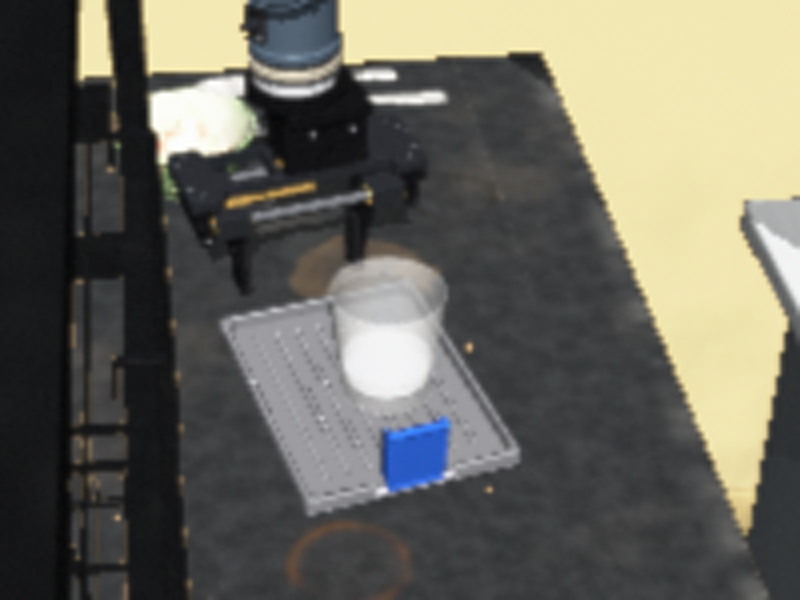

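The crop shows both fingertips standing behind the rear wall, at (240,290) and (355,255). The glass and the upright spout are untouched. Making contact now.

Call:
send_rows(
  moves=[
    [[5, 0, 2, 0, 1], [12, 0, 3, 0, 1], [18, 0, 3, 0, 1], [22, 0, 3, 0, 1], [25, 0, 3, 0, 1], [27, 0, 3, 0, 1], [29, 0, 3, 0, 1], [31, 0, 3, 0, 1], [33, 0, 3, 0, 1], [35, 0, 3, 0, 1], [37, 0, 3, 0, 1], [39, 0, 3, 0, 1], [41, 0, 3, 0, 1], [44, 0, 3, 0, 1], [47, 0, 3, 0, 1], [50, 0, 3, 0, 1], [53, 0, 3, 0, 1], [56, 0, 3, 0, 1], [58, 0, 3, 0, 1], [59, 0, 3, 0, 1]],
  ],
)

```text
clock: 6.98
eef_pos: [0.5315, -0.0232, 0.0317]
eef_rot: [0.002, 0.619, 0.785, 0.0]
wrist_force: [0.4, -5.6, -0.9]
width: 1.001
grasp_force: 3.1
```

```bash
cat >> h.py <<'E'
def fit(cam='top'):
    # tray contour fit at rim height from the network mask (spout/glass hide part): corners by line fits
    p,d,s,W=tray(cam)
    o=arm.outline_of('tumbler',cam); 
    r=cv2.minAreaRect(W); b=cv2.boxPoints(r)
    print('score',round(s,2),'box',b.round(4).tolist(),'c',np.round(r[0],4),'glass',np.round(o[0]['centre'],1) if o else None)
    ob=arm.observe();print(ob['clock'],ob['eef_pos'].round(4),ob['eef_rot'].round(3),ob['wrist_force'].round(1))
    return p,d
E
python3 - <<'E'
from h import *
p,d=fit()
cv2.imwrite('pics/t3.png',cv2.resize(p[110:260,110:310,::-1],None,fx=4,fy=4,interpolation=2))
E
```

```text
Traceback (most recent call last):
  File "h.py", line 26, in fit
    p,d,s,W=tray(cam)
            ~~~~^^^^^
  File "h.py", line 18, in tray
    o=arm.outline_of('tray',cam)[0]; m=o['region'].astype(np.uint8)
      ~~~~~~~~~~~~~~~~~~~~~~~~~~^^^
IndexError: list index out of range
```

Call:
send_rows(
  moves=[
    [[2, 0, 0, 0.1, 1], [6, 0.2, 0, 0.3, 1], [11, 0.4, 0, 0.6, 1], [17, 0.6, 0, 1, 1], [23, 0.9, 0, 1.3, 1], [29, 1.1, 0, 1.7, 1], [35, 1.4, 0, 2, 1], [41, 1.7, 0, 2.3, 1], [47, 2, 0, 2.7, 1], [53, 2.3, 0, 3, 1], [60, 2.7, 0, 3.4, 1], [67, 3.1, 0, 3.8, 1], [74, 3.6, 0, 4.2, 1], [81, 4, 0, 4.6, 1], [88, 4.5, 0, 5, 1], [95, 5, 0, 5.4, 1], [102, 5.5, 0, 5.8, 1], [108, 6, 0, 6.2, 1], [113, 6.3, 0, 6.5, 1], [116, 6.6, 0, 6.7, 1]],
  ],
)

```text
clock: 9.57
eef_pos: [0.5097, 0.0916, 0.0315]
eef_rot: [0.0, 0.664, 0.748, -0.001]
wrist_force: [0.6, -7.4, -0.9]
width: 1.0
grasp_force: 3.5
```

```bash
python3 - <<'E'
from h import *
p,d=arm.grab_frame('top')
ob=arm.observe();print(ob['clock'],ob['eef_pos'].round(4),ob['eef_rot'].round(3),ob['wrist_force'].round(1))
cv2.imwrite('pics/t3.png',cv2.resize(p[110:260,110:310,::-1],None,fx=4,fy=4,interpolation=2))
for n in('tray','tumbler','spout_tip'): print(n,[(round(o['score'],2),np.round(o['centre'])) for o in arm.outline_of(n,'top')])
E
```

```text
9.625 [0.5096 0.0919 0.0316] [ 0.     0.664  0.748 -0.   ] [ 0.3 -5.8 -0.8]
tray []
tumbler []
spout_tip []
```

View pics/t3.png

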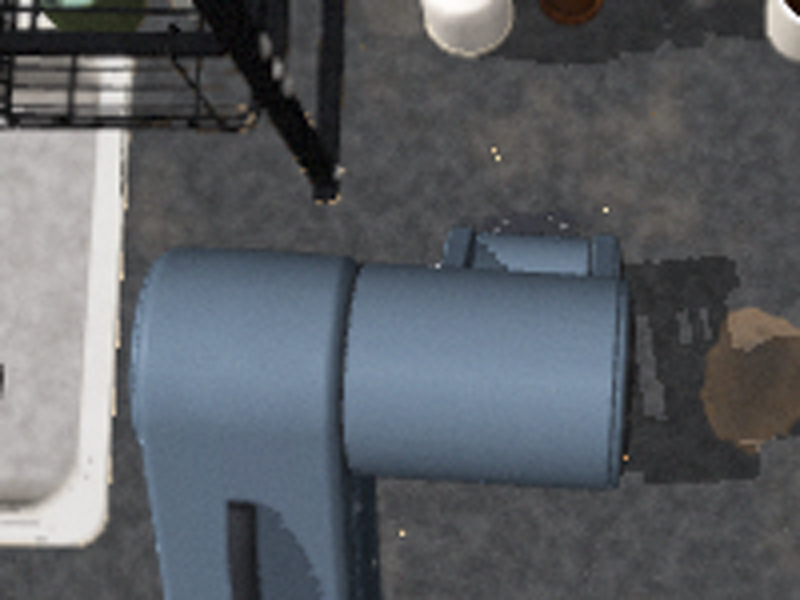

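The top view is blocked by the forearm, so I switch to the side view and check the arm's clearance to the rack from depth.

```bash
python3 - <<'E'
from h import *
v,u=np.mgrid[0:384,0:512]
p,d=arm.grab_frame('top');k=d>0
P=np.zeros((384,512,3)); P[k]=px2w('top',np.c_[u[k],v[k]],d=d[k])
blue=(p[...,2].astype(int)>p[...,0]+15)&(P[...,2]>.15)&(P[...,0]>.2)
A=P[blue]; print('arm max x',A[:,0].max(),A[A[:,0].argmax()],'x>.5 y range',np.percentile(A,[0,50,99,100],axis=0).round(3).tolist())
p,d=arm.grab_frame('side')
cv2.imwrite('pics/s4.png',cv2.resize(p[150:300,160:360,::-1],None,fx=4,fy=4,interpolation=2))
for n in('tray','tumbler','tray_spout'): print(n,[(round(o['score'],2),np.round(o['centre'])) for o in arm.outline_of(n,'side')])
E
```

```text
arm max x 0.9453019092600482 [0.94530191 0.32969692 0.34332767] x>.5 y range [[0.2, -0.344, 0.15], [0.388, 0.178, 0.733], [0.936, 0.738, 0.758], [0.945, 0.759, 0.761]]
tray [(0.77, array([252., 260.]))]
tumbler [(0.74, array([270., 236.])), (0.66, array([274., 272.]))]
tray_spout [(0.68, array([271., 272.]))]
```

View pics/s4.png

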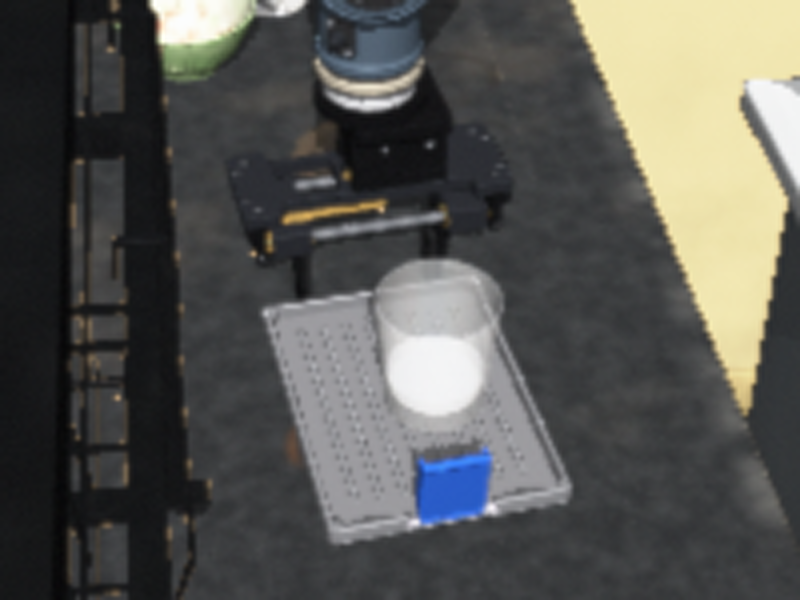

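The side crop shows the tray almost square: front corners at about (333,540) and (570,492), far back corner at (265,313). The glass is central and the spout is up.

```bash
python3 - <<'E'
from h import *
c=np.array([[331,533],[570,485],[265,313]])/4+[160,150]-.4
W=px2w('side',c,z=.018)[:,:2];print(W.round(4).tolist(),np.linalg.norm(W[0]-W[1]),np.linalg.norm(W[0]-W[2]))
e=W[0]-W[1];print(np.degrees(np.arctan2(e[1],e[0])))
c=np.array([[422,287],[460,467]])/4+110-.4
v,u=np.mgrid[0:384,0:512]
p,d=arm.grab_frame('top');m=(d>0)&(u>150)&(u<270)&(v>165)&(v<235)
P=px2w('top',np.c_[u[m],v[m]],d=d[m]);P=P[P[:,2]>.1]
for z in np.arange(.1,.8,.1):
    q=P[(P[:,2]>z)&(P[:,2]<z+.1)]
    if len(q):print(round(z,1),len(q),q.min(0).round(3),q.max(0).round(3))
E
```

```text
[[0.562, 0.3303], [0.4063, 0.3085], [0.587, 0.1193]] 0.15721496836468363 0.21244744500826
7.9690740485772045
0.1 63 [0.584 0.065 0.113] [0.594 0.138 0.126]
0.2 1 [0.529 0.052 0.297] [0.529 0.052 0.297]
0.3 422 [0.507 0.03  0.311] [0.55  0.15  0.391]
0.5 6 [0.351 0.159 0.591] [0.361 0.16  0.599]
0.6 38 [0.346 0.158 0.62 ] [0.359 0.16  0.7  ]
0.7 6623 [0.343 0.031 0.701] [0.456 0.241 0.761]
```

Call:
send_rows(
  moves=[
    [[2, 0, 0, 0.1, 1], [6, 0, 0, 0.3, 1], [11, -0.1, 0, 0.6, 1], [17, -0.2, 0, 1, 1], [23, -0.3, 0, 1.4, 1], [29, -0.4, 0, 1.8, 1], [35, -0.5, 0, 2.2, 1], [41, -0.6, 0, 2.6, 1], [47, -0.7, 0, 3, 1], [53, -0.7, 0, 3.4, 1], [60, -0.7, 0, 3.8, 1], [67, -0.7, 0, 4.2, 1], [74, -0.6, 0, 4.6, 1], [81, -0.6, 0, 5, 1], [88, -0.5, 0, 5.4, 1], [95, -0.5, 0, 5.8, 1], [102, -0.4, 0, 6.2, 1], [108, -0.4, 0, 6.5, 1], [113, -0.3, 0, 6.8, 1], [116, -0.3, 0, 6.8, 1]],
  ],
)

```text
clock: 12.58
eef_pos: [0.4951, 0.2067, 0.0315]
eef_rot: [0.0, 0.707, 0.707, -0.001]
wrist_force: [0.8, -7.5, -0.0]
width: 1.003
grasp_force: 3.9
```

```bash
python3 - <<'E'
from h import *
p,d=arm.grab_frame('side')
ob=arm.observe();print(ob['clock'],ob['eef_pos'].round(4),ob['eef_rot'].round(4),ob['wrist_force'].round(1))
cv2.imwrite('pics/s5.png',cv2.resize(p[210:360,170:370,::-1],None,fx=4,fy=4,interpolation=2))
E
```

```text
12.625 [0.4951 0.207  0.0315] [-1.000e-04  7.073e-01  7.069e-01 -1.000e-03] [-0.4 -5.5 -0.2]
```

View pics/s5.png

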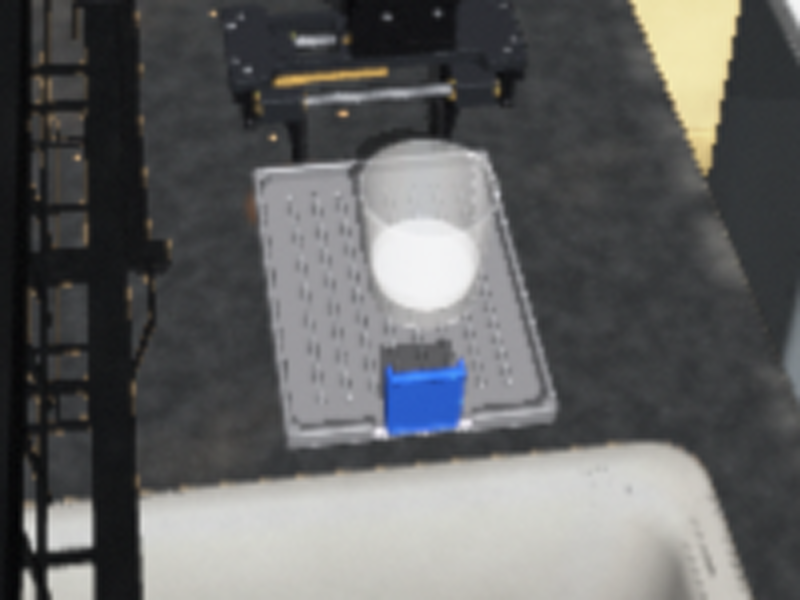

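The crop shows the tray close to square in front of the sink rim. The front rim runs from (288,435) to (556,404), the glass is central and the spout is up.

```bash
python3 - <<'E'
from h import *
c=np.array([[288,434],[556,404],[254,170],[488,153]])/4+[170,210]-.4
W=px2w('side',c,z=.018)[:,:2];print(W.round(4).tolist())
for a,b in((0,1),(2,3)):
    e=W[a]-W[b];print(np.degrees(np.arctan2(e[1],e[0])))
s=np.array([[140,495],[400,470],[600,448]])/4+[170,210]-.4   # rim outer edge
print(px2w('side',s,z=.0)[:,:2].round(4).tolist())
E
```

```text
[[0.5748, 0.4355], [0.4179, 0.4333], [0.5752, 0.2197], [0.4165, 0.2223]]
0.8130142065371164
-0.9265595661822094
[[0.6608, 0.4534], [0.5125, 0.4544], [0.395, 0.4535]]
```

Call:
send_rows(
  moves=[
    [[2, 0, 0, 0, 1], [5, 0, 0, 0, 1], [9, -0.3, 0, 0, 1], [14, -0.6, 0, 0, 1], [19, -1, 0, 0, 1], [24, -1.3, 0, 0, 1], [29, -1.6, 0, 0, 1], [34, -2, 0, 0, 1], [39, -2.4, 0, 0, 1], [44, -2.7, 0, 0, 1], [49, -3, 0, 0, 1], [54, -3, 0, 0, 1], [58, -3, 0, 0, 1], [61, -3, 0, 0, 1], [63, -3, 0, 0, 1], [64, -3, 0, 0, 1], [64, -3, 0, 0, 1]],
  ],
)

```text
clock: 14.75
eef_pos: [0.4916, 0.27, 0.0315]
eef_rot: [-0.0, 0.707, 0.707, -0.002]
wrist_force: [-0.0, -7.5, 1.6]
width: 1.0
grasp_force: 3.9
```

```bash
python3 - <<'E'
from h import *
p,d=arm.grab_frame('side')
ob=arm.observe();print(ob['clock'],ob['eef_pos'].round(4),ob['eef_rot'].round(4),ob['wrist_force'].round(1))
cv2.imwrite('pics/s6.png',cv2.resize(p[234:384,170:370,::-1],None,fx=4,fy=4,interpolation=2))
E
```

```text
14.8 [0.4916 0.27   0.0315] [-1.000e-04  7.072e-01  7.070e-01 -2.100e-03] [-0.7 -7.6  1.2]
```

View pics/s6.png

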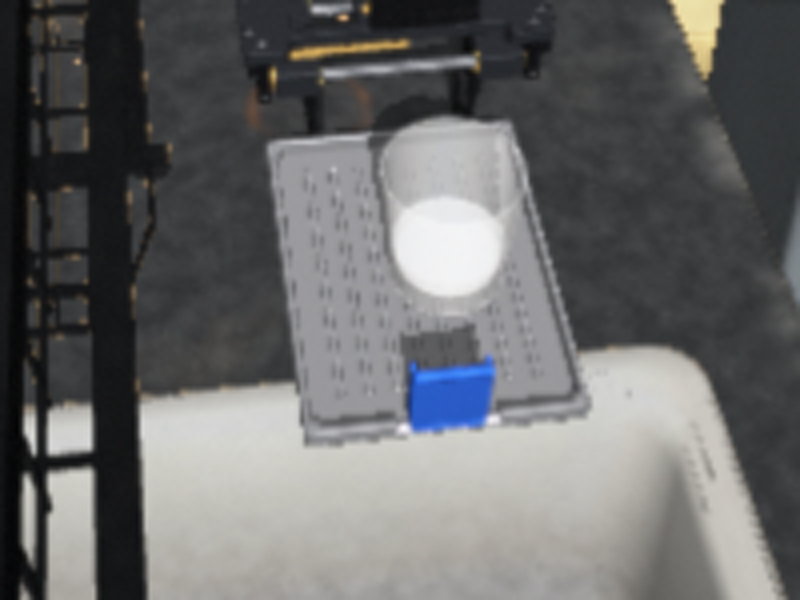

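The crop shows the tray overhanging the sink edge, with front corners at (306,435) and (588,405). The glass is in place and the spout is still folded up. I back off and check the overhang from the top camera.

Call:
send_rows(
  moves=[
    [[-4, 0, 0, 0, 1], [-12, 0, 0, 0, 1], [-25, 0, 0, 0, 1], [-40, 0, -5, 0, 1], [-60, 0, -30, 0, 0.7], [-90, 0, -65, 0, 0.4], [-125, 0, -105, 0, 0], [-165, 0, -145, 0, 0], [-205, 0, -165, 0, 0], [-245, 0, -170, 0, 0], [-280, 0, -170, 0, 0], [-310, 0, -170, 0, 0], [-330, 0, -170, 0, 0], [-330, 0, -170, 0, 0]],
  ],
)

```text
clock: 16.55
eef_pos: [0.4921, -0.0601, 0.2018]
eef_rot: [0.0, 0.709, 0.705, 0.0]
wrist_force: [0.4, 0.3, 0.0]
width: 0.015
grasp_force: 0.0
```

```bash
python3 - <<'E'
from h import *
ob=arm.observe();print(ob['clock'],ob['eef_pos'].round(4),ob['eef_rot'].round(4),ob['width'])
p,d=arm.grab_frame('top')
cv2.imwrite('pics/t7.png',cv2.resize(p[130:250,80:240,::-1],None,fx=5,fy=5,interpolation=2))
for n in('tray','tumbler','tray_spout'): print(n,[(round(o['score'],2),np.round(o['centre'])) for o in arm.outline_of(n,'top')])
E
```

```text
16.55 [ 0.4921 -0.0601  0.2018] [2.000e-04 7.088e-01 7.054e-01 1.000e-04] 0.014966663902787744
tray [(0.96, array([164., 197.])), (0.63, array([344., 163.]))]
tumbler [(0.91, array([150., 204.]))]
tray_spout []
```

View pics/t7.png

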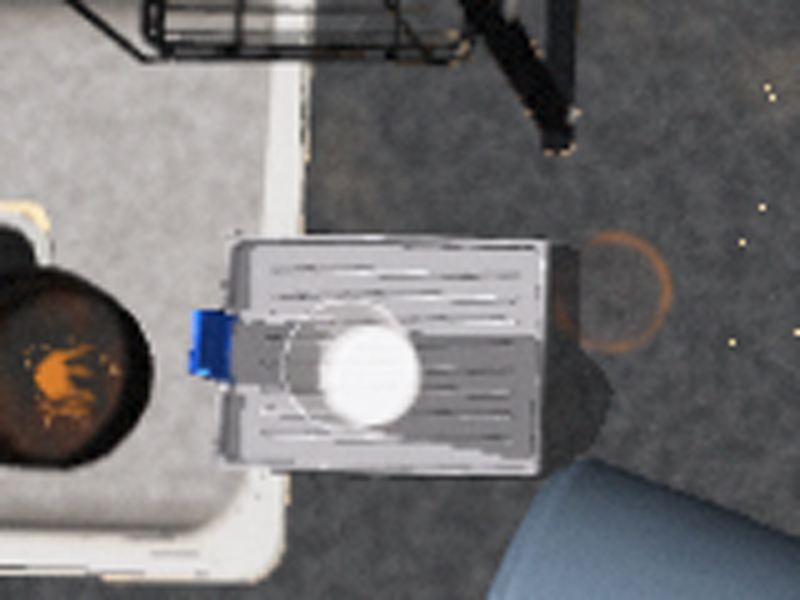

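The top view confirms the overhang: the tray's front edge runs from (228,238) to (219,468), and the sink's inner edge passes (263,225). I compute the yaw and overhang with sub-pixel edges.

```bash
python3 - <<'E'
from h import *
p,d=arm.grab_frame('top')
W=lambda c,z:px2w('top',np.array(c)/5+[80,130]-.4,z=z)[:,:2].round(4).tolist()
print('front,back',W([[228,238],[219,468],[548,240],[540,473]],.018))
print('inner',W([[274,65],[262,225],[248,480]],.003)); print('outer',W([[309,65],[302,225]],.003))
# subpixel: per row strongest gradients
g=p.astype(float).mean(2)
P=lambda u,v,z:px2w('top',[[u,v]],z=z)[0,:2].round(4)
for r in list(range(145,176,5)): print(r,g[r,128:144].round(0).astype(int),[P(u,r,.003)[1] for u in (128,143)])
o=arm.outline_of('tray','top')[0]['region']
for r in range(180,224,4):
    u=np.nonzero(o[r])[0]; 
    if len(u): print(r,u.min(),u.max(),P(u.min()-.5,r,.018),P(u.max()+.5,r,.018), g[r,u.min()-3:u.min()+4].round(),g[r,u.max()-3:u.max()+4].round())
E
```

```text
front,back [[0.566, 0.4984], [0.4102, 0.4949], [0.5691, 0.2804], [0.4121, 0.2792]]
inner [[0.6907, 0.4787], [0.5781, 0.4798], [0.4037, 0.479]]
outer [[0.6911, 0.4542], [0.5787, 0.4521]]
145 [180 174 177 179 184 181 211 227 228 228 227 225 178 189 106  77] [np.float64(0.5006), np.float64(0.4481)]
150 [176 175 176 178 184 183 219 228 228 228 226 228 147 149  78  72] [np.float64(0.4994), np.float64(0.447)]
155 [177 184 190 185 187 197 225 228 228 226 228 227 134 135  70  76] [np.float64(0.4982), np.float64(0.4459)]
160 [177 176 178 181 181 211 228 228 228 229 230 229 199 159  79  80] [np.float64(0.497), np.float64(0.4448)]
165 [184 177 176 184 186 223 228 228 228 229 230 228 182  92  89  87] [np.float64(0.4959), np.float64(0.4437)]
170 [181 177 168 173 191 225 228 228 229 229 230 220 137  73  77  82] [np.float64(0.4947), np.float64(0.4427)]
175 [186 189 191 183 206 224 227 228 228 226 225 198 159  75  68  74] [np.float64(0.4936), np.float64(0.4417)]
180 125 189 [0.5564 0.5002] [0.5609 0.279 ] [185. 184. 186. 191. 134. 107. 123.] [191. 170. 194. 119.  53.  48.  49.]
184 126 189 [0.5428 0
[... 458 characters left out ...]
 189 [0.4878 0.5164] [0.4932 0.2762] [188. 160. 105. 109.  54.  55.  56.] [129. 117. 106.  56.  50.  50.  45.]
204 120 189 [0.4744 0.5121] [0.4797 0.2756] [159. 111. 149. 173. 148.  57.  53.] [131. 121.  90.  55.  58.  49.  50.]
208 124 188 [0.4612 0.4976] [0.4662 0.2784] [180. 177. 183. 176. 138. 122. 170.] [130. 128. 128.  82.  45.  41.  47.]
212 123 188 [0.4476 0.5002] [0.4528 0.2778] [188. 187. 187. 194. 140. 104. 127.] [132. 101. 125.  68.  52.  55.  51.]
216 123 188 [0.4342 0.4994] [0.4395 0.2773] [185. 184. 187. 168. 111. 111. 130.] [131. 115. 143.  70.  50.  49.  51.]
220 123 187 [0.4208 0.4986] [0.4261 0.2801] [186. 186. 172. 143. 113. 113. 122.] [131. 127. 117. 130.  75.  47.  56.]
```

```bash
python3 - <<'E'
from h import *
v,u=np.mgrid[0:384,0:512]
for c in('top','side'):
    p,d=arm.grab_frame(c);k=d>0
    P=px2w(c,np.c_[u[k],v[k]],d=d[k])
    for y in np.arange(.2,.7,.1):
        q=P[(P[:,2]>.09)&(P[:,2]<1)&(P[:,1]>y)&(P[:,1]<y+.1)&(P[:,0]>.53)&(P[:,0]<.8)]
        if len(q): print(c,round(y,1),len(q),'x1%',np.percentile(q[:,0],[0,1,5]).round(3),'z',q[np.argsort(q[:,0])[:5],2].round(2))
    for n,z in(('tumbler',.099),):
        o=arm.outline_of(n,c)
        if o:
            m=o[0]['region'];vv,uu=np.nonzero(m&k);w=px2w(c,np.c_[uu,vv],d=d[m&k]);w=w[w[:,2]>.085];print(n,len(w),w.min(0).round(3),w.max(0).round(3))
    o=arm.outline_of('tray_spout',c)
    for s in o[:1]:
        m=s['region']&k;vv,uu=np.nonzero(m);w=px2w(c,np.c_[uu,vv],d=d[m]);print('spout',s['score'],np.percentile(w,[5,50,95],axis=0).round(3).tolist())
E
```

```text
top 0.2 2661 x1% [0.642 0.643 0.644] z [0.41 0.46 0.47 0.51 0.49]
top 0.3 1582 x1% [0.638 0.641 0.645] z [0.37 0.38 0.36 0.34 0.36]
top 0.4 2555 x1% [0.639 0.646 0.647] z [0.27 0.29 0.3  0.31 0.27]
top 0.5 1471 x1% [0.639 0.64  0.645] z [0.24 0.21 0.35 0.22 0.22]
top 0.6 1436 x1% [0.644 0.645 0.648] z [0.38 0.39 0.38 0.39 0.39]
tumbler 100 [0.432 0.351 0.085] [0.514 0.435 0.104]
spout 0.4 [[0.469, 0.493, -0.164], [0.492, 0.498, 0.036], [0.525, 0.569, 0.067]]
side 0.2 1574 x1% [0.646 0.646 0.647] z [0.45 0.39 0.48 0.5  0.57]
side 0.3 642 x1% [0.642 0.642 0.643] z [0.38 0.35 0.32 0.28 0.38]
side 0.4 534 x1% [0.642 0.648 0.649] z [0.33 0.3  0.39 0.39 0.39]
side 0.5 1292 x1% [0.642 0.642 0.643] z [0.39 0.39 0.36 0.33 0.36]
side 0.6 2376 x1% [0.648 0.648 0.649] z [0.71 0.7  0.7  0.7  0.7 ]
tumbler 374 [0.434 0.351 0.085] [0.517 0.437 0.103]
spout 0.72 [[0.473, 0.499, 0.012], [0.493, 0.503, 0.041], [0.514, 0.506, 0.065]]
```

Call:
send_rows(
  moves=[
    [[15, 0, -10, 0, 0], [50, 0, -30, 0, 0], [95, 0, -40, 0, 0], [140, 0, -40, 0, 0], [185, 0, -40, 0, 0], [230, 0, -40, 0, 0], [275, 0, -40, 0, 0], [320, 0, -40, 0, 0], [365, 0, -40, 0, 0], [410, 0, -40, 0, 0], [450, 0, -40, 0, 0], [485, 0, -40, 0, 0], [510, 0, -40, 0, 0], [522, 0, -40, 0, 0], [524, 0, -40, 0, 0], [524, 0, -30, 0, 0], [524, 0, 0, 0, 0], [524, 0, 25, 0, 0], [524, 0, 40, 0, 0], [524, 0, 40, 0, 0]],
  ],
)

```text
clock: 19.65
eef_pos: [0.4926, 0.4644, 0.16]
eef_rot: [-0.0, 0.708, 0.706, -0.002]
wrist_force: [0.8, -0.5, 0.3]
width: 0.002
grasp_force: 0.0
```

Call:
send_rows(
  moves=[
    [[0, 0, 10, 0, 0], [0, 0, 28, 0, 0], [0, 0, 48, 0, 0], [0, 0, 66, 0, 0], [0, 0, 78, 0, 0], [0, 0, 83, 0, 0], [0, 0, 83, 0, 0], [3, 0, 83, 0, 0], [7, 0, 83, 0, 0], [11, 0, 83, 0, 0], [15, 0, 83, 0, 0], [19, 0, 83, 0, 0], [23, 0, 83, 0, 0], [27, 0, 83, 0, 0], [31, 0, 83, 0, 0], [35, 0, 83, 0, 0], [39, 0, 83, 0, 0], [43, 0, 83, 0, 0], [46, 0, 83, 0, 0], [46, 0, 83, 0, 0]],
  ],
)

```text
clock: 22.15
eef_pos: [0.4932, 0.5118, 0.0785]
eef_rot: [0.0, 0.708, 0.707, 0.0]
wrist_force: [-0.0, 0.4, 0.1]
width: 0.004
grasp_force: 0.0
```

```bash
python3 - <<'E'
from h import *
p,d=arm.grab_frame('side');s=arm.observe();print(s['clock'],s['eef_pos'],s['wrist_force'])
cv2.imwrite('pics/s8.png',cv2.resize(p[234:384,170:370,::-1],None,fx=4,fy=4,interpolation=2))
E
```

```text
22.2 [0.49317518 0.5116059  0.07852813] [-0.33242335  0.529264   -0.00817062]
```

View pics/s8.png

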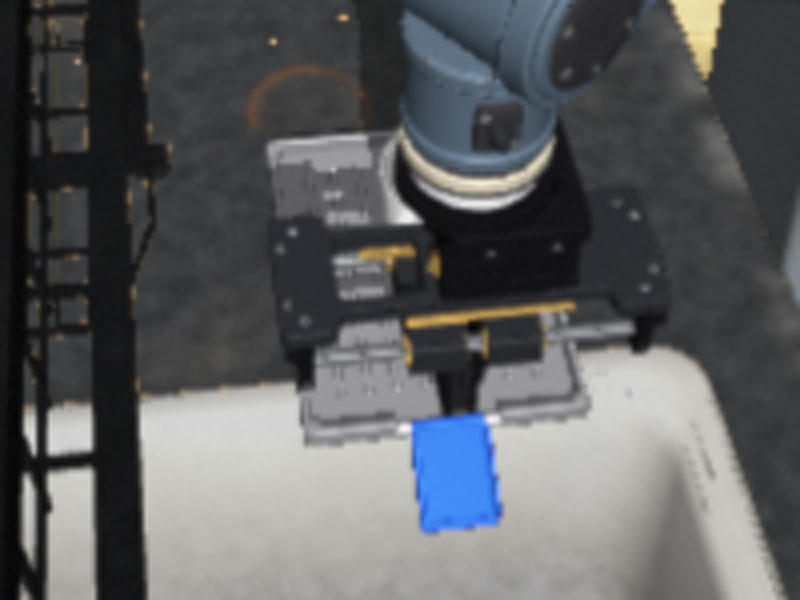

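The crop shows the spout hanging down into the sink at (458,475), and the tray hasn't moved. I rise and move clear.

Call:
send_rows(
  moves=[
    [[0, 0, -8, 0, 0], [0, 0, -30, 0, 0], [0, 0, -65, 0, 0], [0, 0, -105, 0, 0], [0, 0, -140, 0, 0], [-15, 0, -160, 0, 0], [-55, 0, -165, 0, 0], [-100, 0, -165, 0, 0], [-150, 0, -165, 0, 0], [-200, 0, -165, 0, 0], [-250, 0, -165, 0, 0], [-300, 0, -165, 0, 0], [-350, 0, -165, 0, 0], [-400, 0, -165, 0, 0], [-450, 0, -165, 0, 0], [-500, 0, -165, 0, 0], [-540, 0, -165, 0, 0], [-565, 0, -165, 0, 0], [-572, 0, -165, 0, 0], [-572, 0, -165, 0, 0]],
  ],
)

```text
clock: 24.7
eef_pos: [0.4918, -0.0604, 0.2437]
eef_rot: [-0.0, 0.708, 0.706, 0.0]
wrist_force: [0.5, 1.1, -0.6]
width: 0.009
grasp_force: 0.0
```

```bash
python3 - <<'E'
from h import *
p,d=arm.grab_frame('top');print(arm.observe()['eef_pos'],arm.observe()['clock'])
P=lambda u,v:px2w('top',[[u,v]],z=.018)[0,:2].round(4)
o=arm.outline_of('tray','top')[0]['region']
for r in range(180,224,8):
    u=np.nonzero(o[r])[0]; print(r,P(u.min()-.5,r),P(u.max()+.5,r))
q,_=arm.grab_frame('side')
cv2.imwrite('pics/f9.png',np.hstack([cv2.resize(p[130:250,80:240,::-1],(400,300)),cv2.resize(q[234:384,170:370,::-1],(400,300))]))
E
```

```text
[ 0.49183263 -0.05988276  0.24362658] 24.75
180 [0.5564 0.5002] [0.5609 0.2824]
188 [0.529  0.5019] [0.5337 0.2812]
196 [0.501  0.5344] [0.5065 0.2834]
204 [0.4739 0.5327] [0.4796 0.2823]
212 [0.4476 0.5002] [0.4528 0.2778]
220 [0.4209 0.4952] [0.4261 0.2801]
```

View pics/f9.png

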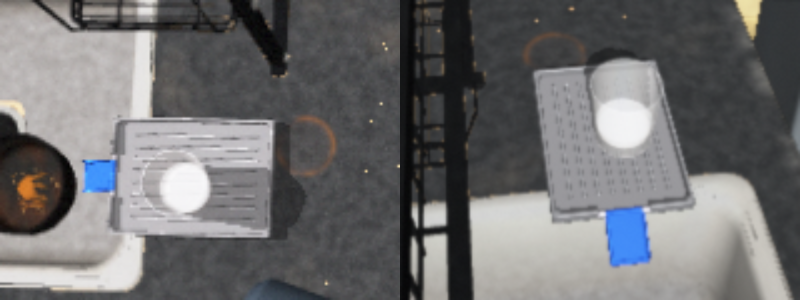

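Both views show the tray square with about 2 cm overhang, the spout down at (100,175) in the left view and (628,237) in the right, the glass upright, and the arm clear. Handing in.

```bash
python3 -c "
from bench import arm
print(arm.close_job())"
```

```text
the job is handed in; nothing more can be done
None
```

I pushed the tray square to the sink with about 2 cm of overhang, the glass still standing on it, tipped the spout down into the bowl, moved the arm clear and handed the job in at about 25 s.

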